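# Catch measuring rollers in the top tray and load the measuring table

### The arm

A 6-joint arm with a two-finger parallel gripper is mounted at the origin on the work surface. World frame = base frame: x ahead of the robot, y to its left, z up, the work surface at z = 0. Lengths are in mm, angles in rad, forces in N, time in s.
With the tool pointing down it reaches from about 400 to 925 mm from the base axis. Payload 12.5 kg.
Tool frame: the origin (TCP) lies midway between the tips of the shut fingers; the grasp point (between the pads) lies 19 mm behind it; z points along the fingers, y is the line along which they close (so a half turn about z gives the same grasp; the last joint's range is limited). The gripper opens to 95 mm and grips with 3 to 60 N. Pads are 20 mm wide; open, the fingers measure 119 mm over their backs; the gripper's body (75 mm by 180 mm) begins 59 mm behind the grasp point.
Start: joints at [1.099, 0.491, 1.559, -0, 1.092, -0.106], TCP at [223.545, 583.673, 214.661] pointing down, gripper open.
Joint ranges: [-3.1, 3.1], [-0.84, 2.19], [0.05, 2.79], [-1.13, 4.28], [0.06, 2.93], [-2.69, 2.69]. Speed limits (rad/s): [2.22, 2.22, 2.79, 3.14, 3.14, 3.14].

### API

Orientations are given as [roll, pitch, yaw] about the fixed x, y, z axes, in that order (R = Rz(yaw) Ry(pitch) Rx(roll)).
In Python, from cell import env gives the robot as it stands.
- The arm moves only by the tool carry_out, never from a script. Its argument "series" is a list of rows, each a list of 4 numbers: the shift along the world's x, y, z normalised to -1 to 1, where 1 is 5 cm, then the turn about the world's z normalised to -1 to 1, where 1 is 6 degrees. In form: [[x, y, z, turn], ...]. A call has exactly 5 rows; each row shifts and turns the commanded pose from where the row before left it; what a row does not reach is not made up. A row lasts 1/10 s, in which the tool goes at most 50 mm and 8.59 degrees, less where a joint would pass 70% of its speed; a pose out of reach is approached as far as the arm can. A call with a number of a shift or a turn outside -1 to 1 is refused whole. A call with a gripper value outside its range is refused whole. "fingers" is the closure, from -1 (fully open) to 1 (shut), set as the call begins (left out, the last holds). The fingers move at their own pace and stop on an object; the grip force is fixed at half the most. Time passes only in rows, so rows that do not move let the fingers close, or fill a call up. It gives the time, the measured TCP pose, the force, the opening and the grip force at its end, in the units of the state.
- env.state(): the state, without advancing time (a new reading comes with each control period).
- env.read_camera(name): name is "side" or "top" or "wrist"; returns the picture (480x640x3 uint8, red, green, blue); there is no depth.
- env.calibration(name): a dict with "K" (3x3 intrinsics, pixels), "pose" (4x4, takes a point from camera to world coordinates). Camera axes: x right, y down, z forward; pixel columns grow to the right and rows downward; lengths in mm; the calibration is good to about 2 mm. A picture is of the moment at which its call begins: read the wrist's pose just before it. calibration takes no time and is no camera call; for the wrist camera it gives the pose at the moment of the call.
- env.job_done(): hands the job in; it is judged then, once.
Trained networks look in the newest picture that a camera, given by its name, has taken for a name from the list of things; names that differ only in an ending like _2 or _b are one class to them, and where a whole thing is asked for, a point or a joint stands for the part that bears it (a point fixed in the world has none). Each returns a list of dicts, best first, with "conf" (0 to 1); they miss things now and then, are a little off and sometimes report something else, mostly with a low value. They report only what shows in the picture. A call takes as long as a camera call. They do not tell look-alikes from the thing itself.
- env.look_for(camera, label): "position" ([row, column] as shares, 0 to 1, of the picture: columns of its width, rows of its height, amid what is visible of it).
The state is a dict: "t": time; "joints": joint angles; "qvel": joint speeds; "tau": joint torques, N m; "eef_pos": TCP position; "tcp_rot": TCP orientation; "ft_force": force on the tool from outside, world axes, zero at the start; "moment": the same for the moment, N m; "opening": opening from 0.0 (shut) to 1.0 (fully open); "grip_force": force on a finger pad.
Only numpy, scipy, OpenCV 4.12 (cv2) and the standard library are available. Lean on these libraries where they do the work, as an engineer would, in place of code of your own. Each camera call takes 0.05 s, during which the arm holds its last target. There are 200 camera calls.

### The job

Take the top tray off the nested pile, hold it level under the chute of the roller dispenser and raise it against the lift bar, so that the gate opens and all four rollers run into the tray you are holding. Then lower it so that the gate drops shut, carry it to the measuring machine and set it down squarely in the middle of the measuring table, with all four rollers in it, and let go. Leave the other two trays and the gauges and bottle where they are.

Things in the scene. Friction and masses are not known exactly. Their poses are not given: they have to be found in the camera images.
- tray_top: Top one of three like nested off-white plastic trays, empty. Rim 150 (x) x 110 mm (y) outside, 130 x 90 inside; 55 mm tall; inner floor 16 mm above the underside. Origin: centre of underside, z up, at 86 mm at the start. Its foot sits 12 mm deep in the tray below, 2.5 mm play. Rim wall 10 mm thick, top 22 mm: pinch from above, e.g. middle of a short wall at x = +-70, y = 0, top z = 55 mm.
- tray_mid: The middle tray, the same shape as the top one, 43 mm lower. Origin: centre of its underside. It stays.
- tray_low: The lowest tray, the same again, standing on the bench. It stays.
- dispenser: Fixed roller dispenser: grey column with a steel chute, 46 mm wide, open on top, sloping down at 25 degrees to its own -x, where it pours, and ending in a lip. Origin on the bench straight below the lip; z up. Column's front at x = +90 mm, foot plate's at x = +70 mm; below the lip and to its -x is free space. About 325 mm high.
- lip (a point): Middle of the chute's lip (floor edge), 240 mm above the bench. Rollers leave it to the dispenser's -x and land 0 to 70 mm beyond it.
- gate (a joint): Height by which the dispenser's gate is raised (m): 0 shut, at most 0.045. An aluminium blade just outside the lip, on a yoke that slides up and down and drops shut by its own weight (120 g). Rollers pass freely from about 0.025 up.
- lift_bar (a point): Middle of the underside of the gate's lift bar: a level steel rod 8 mm thick, 150 mm long, parallel to the dispenser's y, hung under the chute on the gate's two arms, at dispenser x = +12 mm (behind the lip), 190 mm above the bench when shut. A tray raised under the chute lifts this bar with both its long rim walls (its short end beyond the bar) and opens the gate.
- machine: Fixed length measuring machine. Origin on the bench under the middle of its measuring table; the table's long side runs along x. The grey headstock (228 mm tall) begins at x = -230 mm, its spindle nose at x = -210 mm, 165 mm up.
- table_centre (a point): Middle of the top face of the measuring table: a bare steel plate 200 mm (machine x) by 150 mm (machine y), its top 40 mm above the bench.
- roller1: Loose steel roller, 16 mm diameter, 29 mm long (along its y), 44 g, queued crosswise in the chute behind the gate; roller1 is next to the lip. Origin at its centre.
- roller2: Loose steel roller, 16 mm diameter, 29 mm long (along its y), 44 g, queued crosswise in the chute behind the gate; roller1 is next to the lip. Origin at its centre.
- roller3: Loose steel roller, 16 mm diameter, 29 mm long (along its y), 44 g, queued crosswise in the chute behind the gate; roller1 is next to the lip. Origin at its centre.
- roller4: Loose steel roller, 16 mm diameter, 29 mm long (along its y), 44 g, queued crosswise in the chute behind the gate; roller1 is next to the lip. Origin at its centre.
- gauge_a: Setting gauge standing upright: steel disc 60 mm diameter, black stem, smaller steel disc on top, 100 mm tall; origin at its underside. Bystander.
- gauge_b: Smaller setting gauge standing upright, disc 48 mm diameter, 90 mm tall; origin at its underside. Bystander.
- plug_gauge: Double-ended plug gauge lying on the bench, black handle, steel ends, 130 mm long, 20 mm thick. Bystander.
- oil_bottle: Aluminium bottle with black cap, 64 mm diameter, 150 mm tall; origin at its underside. Bystander.
Mind the look-alikes: they are no part of the job. What is shaped like the tray_top but blue or yellow is not meant.

How it is judged:
By the outcome, as a careful person would: the job done as asked, in the order asked, and still so for the second after the job is handed in, with the robot touching nothing.
It also fails if it takes over 58 s, if anything falls off the work surface, if the arm or the gripper's body presses on something with over 40 N, if the wrist force passes 120 N, or if a joint passes its speed limit or range.

## Working session

There is one attempt and no reset: what is moved stays moved. The work goes in short steps, Python scripts to look and compute and a tool call to move; the robot and the scene stay as the last step left them, time stands still between calls to the robot, and variables do not carry over. Pictures are saved under pics/ and viewed, at most 10 in all, crops included, and the job is handed in when it is done.

Besides the shell and the picture viewer there is one more tool, called after "Call:" by a JSON object that holds its "op" and its "data". carry_out: Moves the arm, as the interface text tells. Its arguments: {"type":"object","properties":{"series":{"type":"array","items":{"type":"array","items":{"type":"number","minimum":-1,"maximum":1}}},"fingers":{"type":"number"}},"required":["series"]}

```bash
mkdir -p pics; cat > h.py <<'E'
import numpy as np, cv2
from cell import env
def snap(c,f=None):
    P=env.calibration(c); im=env.read_camera(c)
    if f: cv2.imwrite('pics/'+f,cv2.cvtColor(im,cv2.COLOR_RGB2BGR))
    return P,im
def ray(P,u,v,z):
    K=np.array(P['K']);T=np.array(P['pose'])
    d=T[:3,:3]@np.linalg.solve(K,[u,v,1]);o=T[:3,3]
    return o+d*(z-o[2])/d[2]
def proj(P,p):
    K=np.array(P['K']);T=np.array(P['pose'])
    q=K@(T[:3,:3].T@(np.array(p)-T[:3,3])); return q[:2]/q[2]
E
python3 - <<'E'
from h import *
for c in ('top','side'):
    P,im=snap(c,c+'1.png'); print(c,np.round(P['pose'],3).tolist(),np.round(P['K'],1).tolist())
    for n in ('tray_top','dispenser','lip','lift_bar','machine','table_centre','gauge_a','oil_bottle','roller1'):
        print(n,[(round(d['conf'],2),round(d['position'][1]*640),round(d['position'][0]*480)) for d in env.look_for(c,n)])
print(env.state())
E
```

```text
top [[-0.001, -0.981, 0.194, 251.904], [-1.0, -0.001, -0.007, 12.823], [0.007, -0.194, -0.981, 1285.707], [0.0, 0.0, 0.0, 1.0]] [[565.9, 0.0, 320.4], [0.0, 565.9, 237.5], [0.0, 0.0, 1.0]]
tray_top [(0.91, 339, 174), (0.89, 187, 344), (0.79, 442, 359), (0.71, 335, 305)]
dispenser [(0.6, 113, 221)]
lip [(0.58, 116, 222)]
lift_bar [(0.8, 137, 209)]
machine [(0.64, 550, 218)]
table_centre []
gauge_a [(0.71, 408, 283), (0.65, 273, 153)]
oil_bottle [(0.96, 406, 146)]
roller1 [(0.52, 117, 207), (0.44, 121, 209)]
side [[0.999, -0.043, 0.027, 448.079], [-0.05, -0.747, 0.663, -780.956], [-0.009, -0.664, -0.748, 1048.256], [0.0, 0.0, 0.0, 1.0]] [[494.4, 0.0, 310.0], [0.0, 494.4, 240.4], [0.0, 0.0, 1.0]]
tray_top [(0.95, 367, 261), (0.94, 256, 286), (0.84, 207, 373), (0.75, 236, 197), (0.65, 385, 231)]
dispenser [(0.73, 315, 139)]
lip [(0.58, 312, 139), (0.31, 311, 115)]
lift_bar [(0.83, 311, 115)]
machine [(0.91, 348, 431)]
table_centre [(0.55, 345, 429)]
gauge_a [(0.68, 282, 342), (0.53, 385, 233)]
oil_bottle [(0.58, 414, 330)]
roller1 []
{'t': 1.0, 'joints': array([ 1.09940117e+00,  4.90885053e-01,  1.55893185e+00,  1.81704200e-05,
        1.09171943e+00, -1.05602648e-01]), 'qvel': array([ 0.00257883,  0.00062203, -0.00089112,  0.0007002 ,  0.00132749,
       -0.00039314]), 'tau': array([ 3.29806144e-04, -6.12465334e+01, -2.58426154e+01,  6.93508820e-02,
        4.45840834e-02,  1.23788084e-05]), 'eef_pos': array([223.53055967, 583.65638721, 214.6592475 ]), 'tcp_rot': array([ 3.14153494e+00, -1.00984180e-05,  2.77579177e+00]), 'ft_force': array([0.74616596, 0.20284444, 0.47950585]), 'moment': array([-0.01427111,  0.00443988, -0.00170342]), 'grip_force': 0.0, 'opening': 1.0013551550142525}
```

View pics/top1.png

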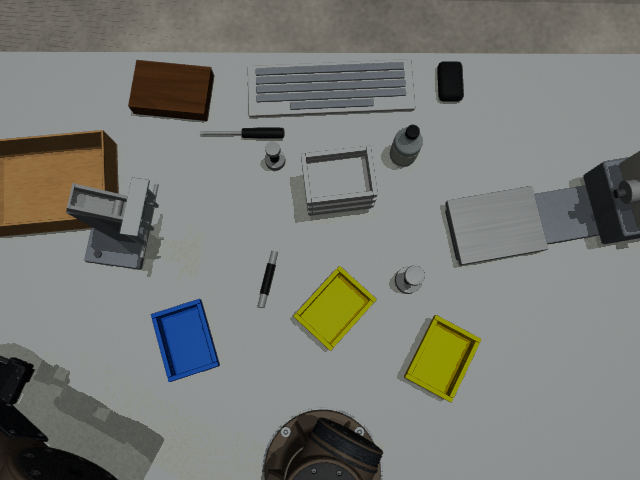

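View pics/side1.png

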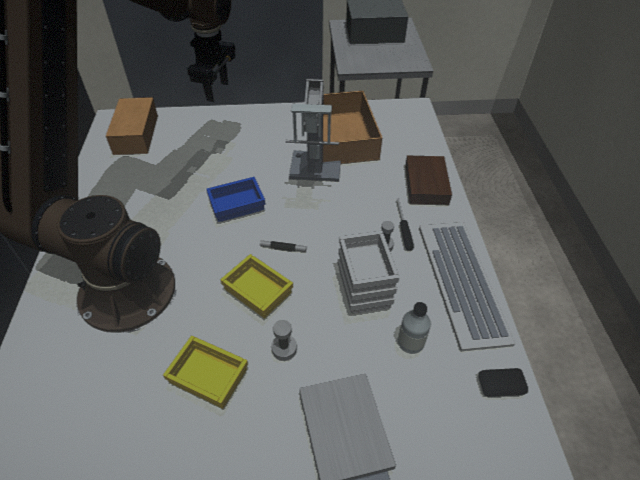

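Pile candidates in the top picture: white (339,174), blue (187,344) and yellow (335,305) and (442,359). Only the white one is an off-white nested pile of three. The dispenser is at (113,221), pouring to picture right (world -y). The table is at (497,225), with its headstock on the right. I'll confirm this in enlarged crops.

```bash
python3 - <<'E'
from h import *
t=cv2.imread('pics/top1.png');s=cv2.imread('pics/side1.png')
def c(im,x,y,w,h,W,H): 
    r=cv2.resize(im[y:y+h,x:x+w],(W,H),interpolation=cv2.INTER_CUBIC)
    for k in range(0,w,20): cv2.putText(r,str(x+k),(int(k*W/w),10),0,.35,(0,0,255));cv2.line(r,(int(k*W/w),0),(int(k*W/w),4),(0,0,255))
    for k in range(0,h,20): cv2.putText(r,str(y+k),(0,int(k*H/h)+4),0,.35,(255,0,0))
    return r
a=np.vstack([np.hstack([c(t,290,140,100,75,400,300),c(t,60,170,100,75,400,300)]),np.hstack([c(t,440,175,120,90,400,300),c(s,270,70,100,75,400,300)])])
cv2.imwrite('pics/crop1.png',a)
E
```

```text
(no output)
```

View pics/crop1.png

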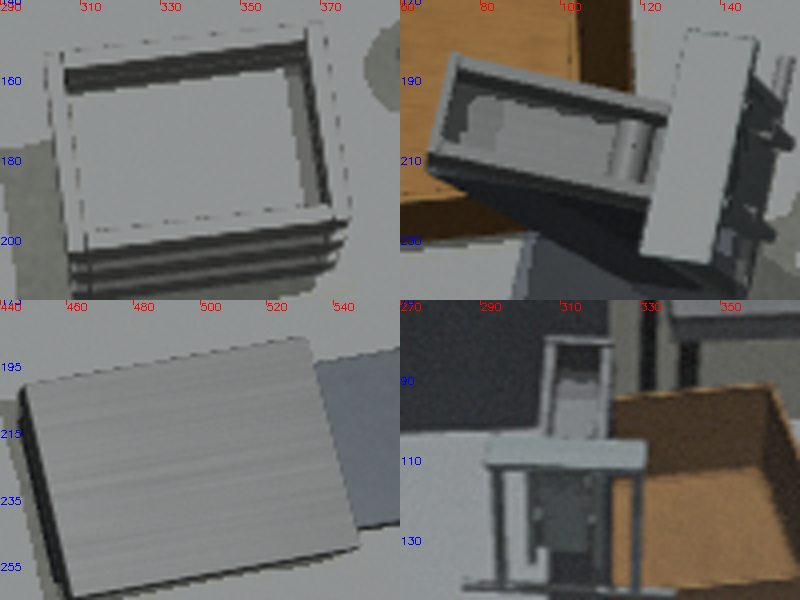

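The crops confirm the white nested pile as the target: rim corners about (301,154), (370,145), (377,195) and (308,203). The table corners are about (446,201), (532,186), (547,249) and (461,264). In the side view the lift bar runs from (285,141) to (339,143).

```bash
python3 - <<'E'
from h import *
P=env.calibration('top');S=env.calibration('side')
for n,z,c in (('pile',141,[(301.3,153.8),(370.5,145.5),(377.5,195.5),(308,203)]),('table',40,[(446,201.1),(532.4,186.4),(547.4,248.8),(461,264.4)])):
    w=np.array([ray(P,*p,z)[:2] for p in c]);print(n,w.round(1).tolist(),w.mean(0).round(1),[np.linalg.norm(w[i]-w[i-1]).round(1) for i in range(4)])
    for i in range(4):
        d=w[i]-w[i-1];print(np.degrees(np.arctan2(d[1],d[0])).round(1),end=' ')
    print()
b=[ray(S,*p,194) for p in ((285.5,141.2),(338.7,143.2))];d=b[1]-b[0]
print('bar',np.round(b,1),np.linalg.norm(d),np.degrees(np.arctan2(d[1],d[0])),np.mean(b,0))
# candidate dispenser: project known points
th=np.arctan2(d[1],d[0]); 
m=np.mean(b,0)[:2]
yd=d[:2]/np.linalg.norm(d); xd=np.array([yd[1],-yd[0]]); 
if xd[1]<0: xd=-xd
print('xd',xd, 'lip',m-12*xd)
for z in (194,):
  for s in (-75,0,75): print('bar top px',proj(P,[*(m+s*yd),z]).round(1))
lip=m-12*xd
for a in(0,150):
  for s in(-23,23):
    print('chute floor',a,s,proj(P,[*(lip+a*xd+s*yd),240+a*.466]).round(1),proj(S,[*(lip+a*xd+s*yd),240+a*.466]).round(1))
E
```

```text
pile [[659.7, 45.7], [678.6, -101.7], [568.3, -114.4], [551.9, 31.0]] [614.6 -34.9] [np.float64(108.8), np.float64(148.6), np.float64(111.0), np.float64(146.4)]
7.7 -82.7 -173.4 96.4 
table [[583.2, -281.4], [618.2, -481.2], [473.1, -504.2], [437.7, -308.5]] [ 528.1 -393.8] [np.float64(148.0), np.float64(202.8), np.float64(146.9), np.float64(198.9)]
10.5 -80.1 -171.0 100.3 
bar [[428.4 353.3 194. ]
 [576.9 334.9 194. ]] 149.58274016885923 -7.046293687154637 [502.63675128 344.10578531 194.        ]
xd [0.12267126 0.99244736] lip [501.16469618 332.19641699]
bar top px [142.  257.4]
bar top px [148.9 220.2]
bar top px [155.7 183.9]
chute floor 0 -23 [145.9 227.3] [303.2 130.9]
chute floor 0 23 [150.3 203.8] [320.1 131.5]
chute floor 150 -23 [ 50.6 208.7] [307.1  78.3]
chute floor 150 23 [ 56.1 183.9] [323.4  78.8]
```

```bash
python3 - <<'E'
from h import *
P=env.calibration('top');S=env.calibration('side')
def tri(a,b):
    o=[];D=[]
    for C,p in((P,a),(S,b)):
        T=np.array(C['pose']);d=T[:3,:3]@np.linalg.solve(np.array(C['K']),[*p,1]);o.append(T[:3,3]);D.append(d/np.linalg.norm(d))
    A=np.stack([D[0],-D[1]],1);t=np.linalg.lstsq(A,o[1]-o[0],rcond=None)[0]
    x,y=o[0]+t[0]*D[0],o[1]+t[1]*D[1];return (x+y)/2,np.linalg.norm(x-y)
xd=np.array([.1227,.9924]);yd=np.array([.9924,-.1227]);lip=np.array([501.2,332.2])
for n,a,b in (('BL back',(120,233),(291.3,105)),('BR back',(132,177.5),(331,105)),('FL',(138,235.5),(291.5,112.5)),('FR',(148.7,179.5),(331.3,112.5)),('FL mid',(138,235.5),(291.5,109)),('chute backL',(66.5,212),(305,85)),('chute backR',(73.5,183),(323,85))):
    p,e=tri(a,b);q=p[:2]-lip;print(n,p.round(1),round(e,1),'disp xy',round(q@xd,1),round(q@yd,1))
for th in (83,97,100):pass
# wrist cam tilt? 
print(env.calibration('wrist')['pose'].round(2))
E
```

```text
BL back [451.1 358.5 307.8] 4.4 disp xy 19.9 -52.9
BR back [553.3 342.7 313. ] 0.3 disp xy 16.8 50.4
FL [449.1 328.2 304.3] 0.9 disp xy -10.4 -51.2
FR [551.4 314.  309.1] 0.8 disp xy -11.9 52.1
FL mid [448.1 324.5 316.8] 2.1 disp xy -14.2 -51.7
chute backL [490.6 456.7 305.9] 2.1 disp xy 122.3 -25.8
chute backR [541.3 446.3 310.9] 4.7 disp xy 118.1 25.8
[[ 3.6000e-01  8.9000e-01  2.7000e-01  1.4775e+02]
 [ 9.3000e-01 -3.4000e-01 -1.0000e-01  6.1215e+02]
 [ 0.0000e+00  2.9000e-01 -9.6000e-01  3.8388e+02]
 [ 0.0000e+00  0.0000e+00  0.0000e+00  1.0000e+00]]
```

Call:
{"op": "carry_out", "data": {"series": [[0.1,-0.2,0.7,0],[0.3,-0.6,0.7,0.24],[0.4,-0.7,0.7,0.24],[0.4,-0.7,0.5,0.24],[0.4,-0.7,0.3,0.24]], "fingers": -0.4}}

```text
t: 1.5
eef_pos: [302.9, 439.8, 359.6]
tcp_rot: [3.139, 0.001, 2.878]
ft_force: [0.9, -0.0, 0.4]
opening: 0.708
grip_force: 0.0
```

Call:
{"op": "carry_out", "data": {"series": [[0.4,-0.8,0,0.24],[0.4,-0.8,0,0.24],[0.4,-0.8,0,0.24],[0.4,-0.8,0,0.24],[0.4,-0.8,0,0.24]]}}

```text
t: 2.0
eef_pos: [402.7, 239.2, 357.7]
tcp_rot: [3.141, 0.001, 3.003]
ft_force: [0.5, 0.2, -0.5]
opening: 0.698
grip_force: 0.0
```

Call:
{"op": "carry_out", "data": {"series": [[0.4,-0.8,0,0.24],[0.4,-0.8,0,0.24],[0.4,-0.8,0,0.24],[0.4,-0.8,-0.2,0.24],[0.4,-0.7,-0.4,0.24]]}}

```text
t: 2.5
eef_pos: [503.3, 43.8, 328.3]
tcp_rot: [-3.142, 0.003, 3.128]
ft_force: [0.8, 1.4, -0.2]
opening: 0.697
grip_force: 0.0
```

Call:
{"op": "carry_out", "data": {"series": [[0.4,-0.7,-0.5,0.24],[0.4,-0.7,-0.5,0.24],[0.4,-0.5,-0.4,0.24],[0.4,-0.3,0,0.24],[0,0,0,0.24]]}}

```text
t: 3.0
eef_pos: [583.7, -66.1, 256.3]
tcp_rot: [3.141, -0.001, -3.031]
ft_force: [-0.4, 0.2, -0.5]
opening: 0.703
grip_force: 0.0
```

```bash
python3 - <<'E'
from h import *
P,im=snap('wrist','w1.png');T,_=snap('top');np.save('pics/w1.npy',P['pose'])
print(env.state()['eef_pos'])
for q in [(551.9,31),(659.7,45.7),(678.6,-101.7),(568.3,-114.4)]: print(proj(P,[*q,141]).round(1))
b=env.look_for('top','oil_bottle'); d=b[0]['position']; print(ray(T,d[1]*640,d[0]*480,75))
E
```

```text
[582.06855117 -64.11485708 257.16767665]
[467.8 211.5]
[457.2 350.3]
[264.1 353. ]
[257.2 211.7]
[ 724.81217734 -215.39336733   75.        ]
```

View pics/w1.png

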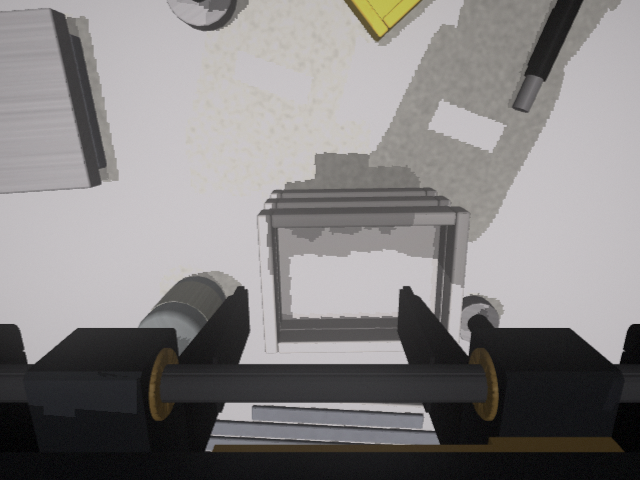

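The wrist picture shows the white tray rim with corners about (260,212), (468,211), (463,350) and (266,353). That is within 3 px of my prediction. The bottle (190,305) and gauge (480,310) are clear of the fingers.

Call:
{"op": "carry_out", "data": {"series": [[0.21,-0.2,0,0.1],[0.21,-0.2,0,0],[0.2,-0.2,-0.2,0],[0.2,-0.18,-0.4,0],[0,0,-0.4,0]]}}

```text
t: 3.65
eef_pos: [624.6, -104.7, 206.0]
tcp_rot: [-3.141, 0.001, -3.02]
ft_force: [-0.6, -0.5, -0.6]
opening: 0.701
grip_force: 0.0
```

Call:
{"op": "carry_out", "data": {"series": [[0,0,-0.5,0],[0,0,-0.5,0],[0,0,-0.4,0],[0,0,-0.2,0],[0,0,0,0]]}}

```text
t: 4.15
eef_pos: [623.0, -103.4, 125.8]
tcp_rot: [3.141, -0.002, -3.02]
ft_force: [-1.2, 0.0, 0.0]
opening: 0.7
grip_force: 0.0
```

Call:
{"op": "carry_out", "data": {"series": [[0,0,-0.14,0],[0,0,-0.12,0],[0,0,0,0],[0,0,0,0],[0,0,0,0]]}}

```text
t: 4.65
eef_pos: [623.5, -103.1, 114.9]
tcp_rot: [-3.141, 0.001, -3.019]
ft_force: [0.0, -0.8, 0.0]
opening: 0.704
grip_force: 0.0
```

Call:
{"op": "carry_out", "data": {"series": [[0,0,0,0],[0,0,0,0],[0,0,0,0],[0,0,0,0],[0,0,0,0]], "fingers": 1}}

```text
t: 5.15
eef_pos: [623.3, -103.1, 114.4]
tcp_rot: [3.141, -0.0, -3.019]
ft_force: [0.5, -1.2, 0.2]
opening: 0.337
grip_force: 0.0
```

Call:
{"op": "carry_out", "data": {"series": [[0,0,0,0],[0,0,0,0],[0,0,0,0],[0,0,0,0],[0,0,0,0]]}}

```text
t: 5.65
eef_pos: [623.3, -103.1, 114.4]
tcp_rot: [3.141, -0.0, -3.019]
ft_force: [-0.2, -0.5, -0.7]
opening: 0.1
grip_force: 30.0
```

Call:
{"op": "carry_out", "data": {"series": [[0,0,0.06,0],[0,0,0.08,0],[0,0,0.1,0],[0,0,0.1,0],[0,0,0.12,0]]}}

```text
t: 6.15
eef_pos: [623.3, -103.1, 138.0]
tcp_rot: [3.142, 0.0, -3.019]
ft_force: [0.1, -0.5, -0.8]
opening: 0.103
grip_force: 30.0
```

Call:
{"op": "carry_out", "data": {"series": [[0,0,0.15,0],[0,0,0.3,0],[0,0,0.4,0],[0,0,0.4,0],[0,0,0,0]]}}

```text
t: 6.65
eef_pos: [624.3, -103.3, 202.9]
tcp_rot: [-3.14, 0.004, -3.019]
ft_force: [0.2, 0.8, -0.8]
opening: 0.103
grip_force: 30.0
```

```bash
python3 - <<'E'
from h import *
P,im=snap('wrist');S,s=snap('side')
a=np.hstack([cv2.resize(im,(400,300)),cv2.resize(s[180:330,280:480],(400,300))])
cv2.imwrite('pics/l1.png',a[...,::-1]);print(env.state()['ft_force'],env.state()['moment'],env.state()['eef_pos'])
E
```

```text
[-0.05870315 -0.04334141 -1.88953893] [-0.01206891  0.00211715  0.01961775] [ 623.16099908 -103.06047943  199.90179832]
```

View pics/l1.png

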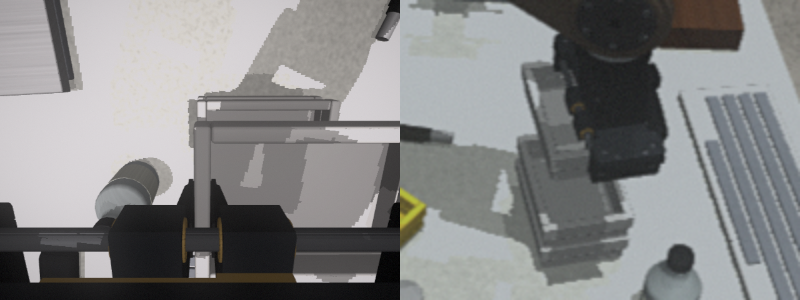

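The tray hangs level in the fingers, and the other two stay nested. Next I take it to a standoff in front of the dispenser.

Call:
{"op": "carry_out", "data": {"series": [[-0.15,0.15,0,-0.1],[-0.3,0.35,0,-0.25],[-0.35,0.4,0,-0.25],[-0.35,0.4,0,-0.25],[-0.35,0.4,0,-0.25]]}}

```text
t: 7.25
eef_pos: [546.5, -16.9, 198.8]
tcp_rot: [3.141, -0.002, -3.136]
ft_force: [0.1, -0.1, -1.0]
opening: 0.105
grip_force: 30.0
```

Call:
{"op": "carry_out", "data": {"series": [[-0.35,0.4,-0.1,-0.25],[-0.35,0.4,-0.2,-0.25],[-0.35,0.4,-0.3,-0.25],[-0.35,0.4,-0.3,-0.25],[-0.18,0.16,-0.3,-0.23]]}}

```text
t: 7.75
eef_pos: [466.7, 71.4, 138.8]
tcp_rot: [3.142, -0.002, 3.019]
ft_force: [0.3, -0.3, -1.3]
opening: 0.1
grip_force: 30.0
```

Call:
{"op": "carry_out", "data": {"series": [[0,0,-0.04,0],[0,0,0,0],[0,0,0,0],[0,0,0,0],[0,0,0,0]]}}

```text
t: 8.25
eef_pos: [469.7, 69.5, 138.3]
tcp_rot: [3.141, 0.001, 3.019]
ft_force: [-0.2, -0.4, -2.2]
opening: 0.107
grip_force: 30.0
```

```bash
python3 - <<'E'
from h import *
s=env.state();print(s['eef_pos'],s['tcp_rot'],np.degrees(s['tcp_rot'][2]))
P,im=snap('top','t2.png');S,sd=snap('side','s2.png');W,w=snap('wrist')
yaw=s['tcp_rot'][2]-np.pi/2;u=np.array([np.cos(yaw),np.sin(yaw)]);v=np.array([-u[1],u[0]])
c=s['eef_pos'][:2]+70*u
for a,b in((-75,-55),(75,-55),(75,55),(-75,55)):
    q=[*(c+a*u+b*v),s['eef_pos'][2]+26.6]
    for C,I in((P,im),(S,sd)): cv2.circle(I,tuple(proj(C,q).round().astype(int).tolist()),1,(255,0,0),-1)
xd=np.array([.1227,.9924]);yd=np.array([.9924,-.1227]);lip=np.array([501.2,332.2])
for k in(-75,0,75):
    for C,I in((P,im),(S,sd)): cv2.circle(I,tuple(proj(C,[*(lip+12*xd+k*yd),190]).round().astype(int).tolist()),1,(0,255,0),-1)
def c_(I,x,y): return cv2.resize(I[y:y+150,x:x+133],(400,450),interpolation=cv2.INTER_CUBIC)
cv2.imwrite('pics/c2.png',np.hstack([c_(im,120,150),c_(sd,250,80)])[...,::-1])
E
```

```text
[469.68782294  69.52788215 138.27059618] [3.14142800e+00 7.48856856e-04 3.01930507e+00] 172.9934375201315
```

View pics/c2.png

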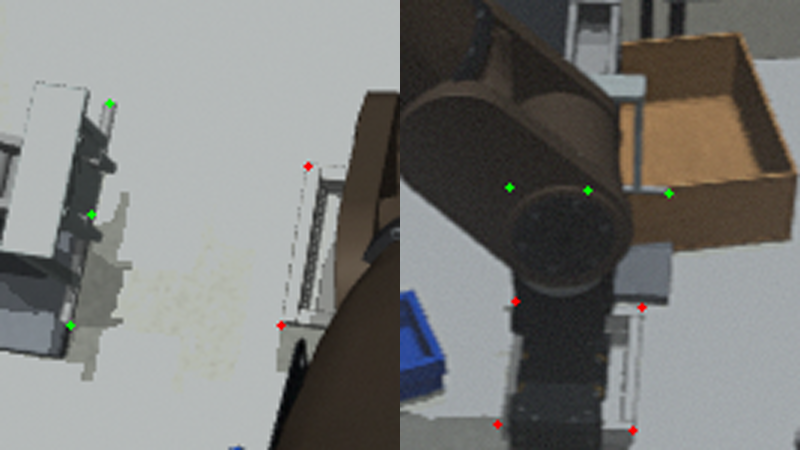

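The red tray corners and the green bar marks sit on the real tray rim and bar end. The bar end in the top crop is at (109,103). Now I move in under the bar.

Call:
{"op": "carry_out", "data": {"series": [[0.02,0.15,0,0],[0.04,0.3,0,0],[0.04,0.4,0,0],[0.04,0.4,0,0],[0.05,0.4,0,0]]}}

```text
t: 8.9
eef_pos: [478.8, 153.6, 138.0]
tcp_rot: [3.141, 0.0, 3.02]
ft_force: [0.1, 0.4, -1.3]
opening: 0.101
grip_force: 30.0
```

Call:
{"op": "carry_out", "data": {"series": [[0.05,0.4,0,0],[0.05,0.4,0,0],[0.03,0.3,0,0],[0.03,0.24,0,0],[0,0,0,0]]}}

```text
t: 9.4
eef_pos: [486.8, 220.5, 137.9]
tcp_rot: [3.141, 0.0, 3.021]
ft_force: [-0.3, 0.2, -1.5]
opening: 0.105
grip_force: 30.0
```

```bash
python3 - <<'E'
from h import *
s=env.state();print(s['eef_pos'],s['ft_force'])
P,im=snap('top');S,sd=snap('side');W,w=snap('wrist')
def c_(I,x,y): return cv2.resize(I[y:y+100,x:x+88],(266,300),interpolation=cv2.INTER_CUBIC)
cv2.imwrite('pics/c3.png',np.hstack([c_(im,100,160),c_(sd,265,70),cv2.resize(w,(266,300)) ])[...,::-1])
E
```

```text
[486.82458668 220.54179741 137.85208407] [-0.34035513  0.21797909 -1.48849383]
```

View pics/c3.png

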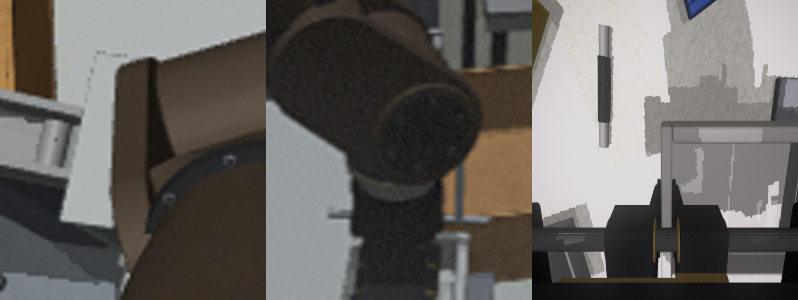

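Call:
{"op": "carry_out", "data": {"series": [[0,0,0.1,0],[0,0,0.15,0],[0,0,0.15,0],[0,0,0.1,0],[0,0,0.1,0]]}}

```text
t: 10.05
eef_pos: [486.8, 219.3, 168.6]
tcp_rot: [3.141, 0.0, 3.02]
ft_force: [1.1, -0.0, -3.8]
opening: 0.1
grip_force: 30.0
```

Call:
{"op": "carry_out", "data": {"series": [[0,0,0.1,0],[0,0,0.1,0],[0,0,0.1,0],[0,0,0.1,0],[0,0,0.1,0]]}}

```text
t: 10.55
eef_pos: [486.7, 219.4, 193.3]
tcp_rot: [3.142, -0.0, 3.02]
ft_force: [-0.3, -0.7, -2.9]
opening: 0.101
grip_force: 30.0
```

Call:
{"op": "carry_out", "data": {"series": [[0,0,0.05,0],[0,0,0.05,0],[0,0,0,0],[0,0,0,0],[0,0,0,0]]}}

```text
t: 11.05
eef_pos: [486.7, 219.4, 197.7]
tcp_rot: [-3.142, -0.0, 3.02]
ft_force: [-0.5, -0.7, -3.6]
opening: 0.106
grip_force: 30.0
```

```bash
python3 - <<'E'
from h import *
s=env.state();print(s['eef_pos'],s['ft_force'],s['moment'])
W,w=snap('wrist','w4.png');T,t=snap('top','t4.png')
print([(round(d['conf'],2),round(d['position'][1]*640),round(d['position'][0]*480)) for d in env.look_for('wrist','roller1')])
print([(round(d['conf'],2),round(d['position'][1]*640),round(d['position'][0]*480)) for d in env.look_for('top','roller1')])
E
```

```text
[486.65415135 219.37204936 197.71225323] [-0.54477959 -0.73448075 -3.57048292] [-0.28994072  0.06302236 -0.00311303]
[(0.98, 567, 301), (0.87, 449, 301), (0.72, 411, 302), (0.59, 367, 292)]
[(0.5, 338, 205)]
```

View pics/w4.png

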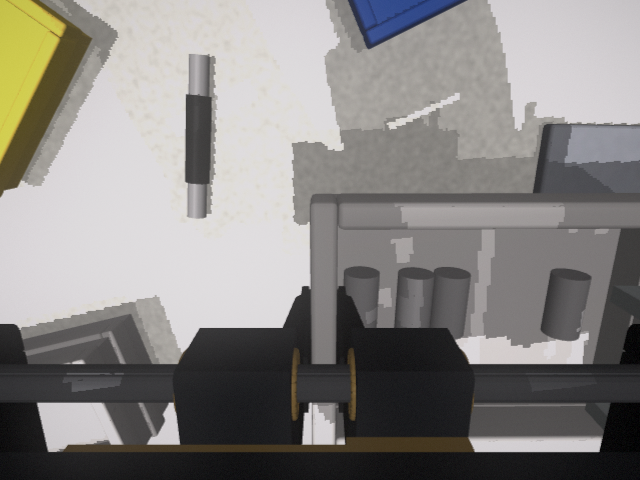

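All four rollers lie in the held tray, at about (361,298), (413,300), (451,300) and (567,303). Next I lower it to shut the gate, then back out.

Call:
{"op": "carry_out", "data": {"series": [[0,0,-0.06,0],[0,0,-0.1,0],[0,0,-0.12,0],[0,0,-0.12,0],[0,0,-0.12,0]]}}

```text
t: 11.75
eef_pos: [486.7, 219.4, 171.3]
tcp_rot: [3.142, -0.0, 3.02]
ft_force: [-0.1, 0.2, -3.5]
opening: 0.102
grip_force: 30.0
```

Call:
{"op": "carry_out", "data": {"series": [[0,0,-0.15,0],[0,0,-0.15,0],[0,0,-0.15,0],[0,0,-0.15,0],[0,0,-0.08,0]]}}

```text
t: 12.25
eef_pos: [486.6, 219.3, 137.1]
tcp_rot: [-3.141, -0.001, 3.02]
ft_force: [0.4, 0.8, -2.3]
opening: 0.104
grip_force: 30.0
```

Call:
{"op": "carry_out", "data": {"series": [[0,0,0,0],[-0.01,-0.06,0,0],[-0.01,-0.12,0,0],[-0.02,-0.18,0,0],[-0.03,-0.25,0,0]]}}

```text
t: 12.75
eef_pos: [483.2, 188.2, 138.1]
tcp_rot: [3.141, 0.0, 3.02]
ft_force: [-0.1, 0.3, -2.4]
opening: 0.107
grip_force: 30.0
```

Call:
{"op": "carry_out", "data": {"series": [[-0.03,-0.3,0,0],[-0.04,-0.3,0,0],[-0.04,-0.3,0,0],[-0.04,-0.3,0,0],[-0.04,-0.3,0,0]]}}

```text
t: 13.25
eef_pos: [473.6, 112.4, 138.0]
tcp_rot: [3.141, 0.0, 3.019]
ft_force: [0.3, -0.6, -2.1]
opening: 0.107
grip_force: 30.0
```

Call:
{"op": "carry_out", "data": {"series": [[-0.02,-0.3,0.05,0],[0,-0.3,0.1,0],[0,-0.3,0.15,0],[0,-0.3,0.2,0],[0,-0.3,0.2,0]]}}

```text
t: 13.75
eef_pos: [472.5, 37.5, 173.3]
tcp_rot: [3.142, -0.0, 3.019]
ft_force: [-0.3, 0.7, -3.3]
opening: 0.102
grip_force: 30.0
```

```bash
python3 - <<'E'
from h import *
s=env.state();print(s['t'],s['eef_pos'],s['tcp_rot'],s['joints'],s['ft_force'])
snap('wrist')
print([(round(d['conf'],2),round(d['position'][1]*640),round(d['position'][0]*480)) for d in env.look_for('wrist','roller1')])
T,im=snap('top','t5.png')
print([(round(d['conf'],2),round(d['position'][1]*640),round(d['position'][0]*480)) for d in env.look_for('top','lift_bar')])
E
```

```text
13.75 [472.45085194  37.49562245 173.26069383] [ 3.14152181e+00 -1.29976484e-04  3.01945117e+00] [-6.03477398e-02  3.32943914e-01  1.96766627e+00  1.05628642e-04
  8.41107831e-01 -1.50907300e+00] [-0.31597587  0.70917819 -3.30622714]
[(0.72, 455, 300), (0.67, 366, 291), (0.67, 422, 299), (0.65, 599, 304), (0.2, 157, 422)]
[(0.72, 137, 208)]
```

Call:
{"op": "carry_out", "data": {"series": [[0.06,-0.35,0.25,0.14],[0.06,-0.4,0.25,0.14],[0.06,-0.45,0.25,0.14],[0.06,-0.5,0.2,0.14],[0.06,-0.5,0.15,0.14]]}}

```text
t: 14.45
eef_pos: [487.8, -71.4, 227.9]
tcp_rot: [3.141, -0.0, 3.095]
ft_force: [1.1, -0.1, -2.2]
opening: 0.105
grip_force: 30.0
```

Call:
{"op": "carry_out", "data": {"series": [[0.06,-0.5,0,0.14],[0.06,-0.5,0,0.14],[0.06,-0.5,0,0.14],[0.06,-0.5,0,0.14],[0.06,-0.5,0,0.14]]}}

```text
t: 14.95
eef_pos: [502.8, -196.5, 227.1]
tcp_rot: [3.141, -0.001, -3.116]
ft_force: [0.8, 0.3, -2.3]
opening: 0.104
grip_force: 30.0
```

Call:
{"op": "carry_out", "data": {"series": [[0.06,-0.5,0,0.14],[0.06,-0.5,0,0.14],[0.06,-0.5,0,0.14],[0.06,-0.5,0,0.14],[0.06,-0.5,0,0.14]]}}

```text
t: 15.45
eef_pos: [518.0, -321.5, 227.0]
tcp_rot: [3.141, -0.001, -3.042]
ft_force: [0.2, 0.9, -2.8]
opening: 0.101
grip_force: 30.0
```

Call:
{"op": "carry_out", "data": {"series": [[0.06,-0.5,0,0.14],[0.06,-0.5,-0.1,0.14],[0.06,-0.4,-0.15,0.14],[0.06,-0.3,-0.2,0.14],[0.06,-0.2,-0.2,0.14]]}}

```text
t: 15.95
eef_pos: [533.0, -416.6, 193.9]
tcp_rot: [3.141, -0.0, -2.969]
ft_force: [0.2, -0.6, -3.4]
opening: 0.102
grip_force: 30.0
```

```bash
python3 - <<'E'
from h import *
s=env.state();print(s['t'],s['eef_pos'],np.degrees(s['tcp_rot'][2])%360,s['joints'][5],s['ft_force'])
W,w=snap('wrist','w6.png')
for q in [[583.2, -281.4], [618.2, -481.2], [473.1, -504.2], [437.7, -308.5]]: print(proj(W,[*q,40]).round(1))
print([(round(d['conf'],2),round(d['position'][1]*640),round(d['position'][0]*480)) for d in env.look_for('wrist','roller1')])
E
```

```text
15.95 [ 533.0018769  -416.55447829  193.88107071] 189.8713822790936 -2.504159278894864 [ 0.20537444 -0.61455395 -3.42655821]
[470.5 310.3]
[231.2 310.4]
[221.8 130.7]
[488.3 129. ]
[(0.87, 485, 303), (0.62, 401, 299), (0.61, 449, 301), (0.6, 595, 304)]
```

View pics/w6.png

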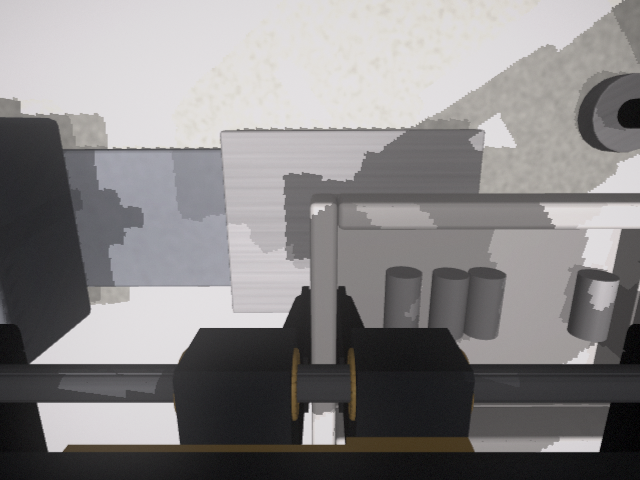

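All four rollers are still in the tray. The table edges at (221,131), (233,312) and (485,130) agree with my estimate, and the tray is parallel to them.

Call:
{"op": "carry_out", "data": {"series": [[0.04,-0.2,0,0],[0.04,-0.25,-0.1,0],[0.04,-0.25,-0.2,0],[0.03,-0.15,-0.3,0],[0,-0.08,-0.3,0]]}}

```text
t: 16.55
eef_pos: [540.1, -463.4, 148.6]
tcp_rot: [3.141, -0.0, -2.971]
ft_force: [-0.1, -0.7, -3.4]
opening: 0.103
grip_force: 30.0
```

Call:
{"op": "carry_out", "data": {"series": [[0,0,-0.3,0],[0,0,-0.3,0],[0,0,-0.3,0],[0,0,-0.2,0],[0,0,0,0]]}}

```text
t: 17.05
eef_pos: [539.8, -462.0, 93.6]
tcp_rot: [3.139, -0.001, -2.97]
ft_force: [0.4, 0.2, -3.2]
opening: 0.104
grip_force: 30.0
```

```bash
python3 - <<'E'
from h import *
s=env.state();print(s['t'],s['eef_pos'],np.degrees(s['tcp_rot'][2])%360,s['joints'][5],s['ft_force'])
E
```

```text
17.05 [ 539.84996849 -461.96907146   93.64197796] 189.8311658201412 -2.543148650945845 [ 0.36385109  0.20851126 -3.15028847]
```

Call:
{"op": "carry_out", "data": {"series": [[0,0,-0.14,0],[0,0,-0.12,0],[0,0,-0.1,0],[0,0,-0.06,0],[0,0,-0.02,0]]}}

```text
t: 17.55
eef_pos: [540.2, -462.6, 73.1]
tcp_rot: [3.141, -0.0, -2.97]
ft_force: [0.1, 0.7, -3.4]
opening: 0.104
grip_force: 30.0
```

Call:
{"op": "carry_out", "data": {"series": [[0,0,-0.02,0],[0,0,-0.02,0],[0,0,0,0],[0,0,0,0],[0,0,0,0]]}}

```text
t: 18.05
eef_pos: [540.3, -462.7, 71.6]
tcp_rot: [-3.142, 0.0, -2.97]
ft_force: [0.3, 0.3, -2.4]
opening: 0.106
grip_force: 30.0
```

Call:
{"op": "carry_out", "data": {"series": [[0,0,-0.02,0],[0,0,-0.02,0],[0,0,-0.01,0],[0,0,0,0],[0,0,0,0]]}}

```text
t: 18.55
eef_pos: [540.3, -462.6, 69.0]
tcp_rot: [3.142, 0.0, -2.97]
ft_force: [-0.1, -0.9, -2.8]
opening: 0.103
grip_force: 30.0
```

Call:
{"op": "carry_out", "data": {"series": [[0,0,-0.01,0],[0,0,0,0],[0,0,0,0],[0,0,0,0],[0,0,0,0]]}}

```text
t: 19.05
eef_pos: [540.3, -462.7, 68.6]
tcp_rot: [-3.141, 0.0, -2.97]
ft_force: [0.7, 0.5, 0.0]
opening: 0.102
grip_force: 30.0
```

Call:
{"op": "carry_out", "data": {"series": [[0,0,0,0],[0,0,0,0],[0,0,0,0],[0,0,0,0],[0,0,0,0]], "fingers": 0.4}}

```text
t: 19.55
eef_pos: [540.3, -462.6, 68.4]
tcp_rot: [3.142, 0.0, -2.97]
ft_force: [-0.9, -0.3, -0.3]
opening: 0.298
grip_force: 0.0
```

Call:
{"op": "carry_out", "data": {"series": [[0,0,0.1,0],[0,0,0.2,0],[0,0,0.3,0],[0,0,0.5,0],[0,0,0.6,0]]}}

```text
t: 20.05
eef_pos: [540.1, -462.4, 155.0]
tcp_rot: [3.141, -0.0, -2.97]
ft_force: [0.0, -0.2, 0.3]
opening: 0.301
grip_force: 0.0
```

Call:
{"op": "carry_out", "data": {"series": [[-0.5,0,0.7,0],[-0.7,0.3,0.7,-0.3],[-0.7,0.5,0.3,-0.3],[-0.7,0.5,0,-0.3],[0,0,0,0]]}}

```text
t: 20.55
eef_pos: [408.3, -395.4, 239.7]
tcp_rot: [-3.141, 0.0, -3.066]
ft_force: [-0.1, -0.4, -0.1]
opening: 0.298
grip_force: 0.0
```

```bash
python3 - <<'E'
from h import *
s=env.state();print(s['t'],s['eef_pos'],s['opening'],s['ft_force'])
T,im=snap('top');W,w=snap('wrist')
print([(round(d['conf'],2),round(d['position'][1]*640),round(d['position'][0]*480)) for d in env.look_for('wrist','roller1')])
a=cv2.resize(im[165:285,430:590],(400,300),interpolation=cv2.INTER_CUBIC)
b=cv2.resize(im[120:270,60:260],(400,300),interpolation=cv2.INTER_CUBIC)
cv2.imwrite('pics/f.png',np.vstack([np.hstack([a,b]),np.hstack([cv2.resize(w,(400,300)),cv2.resize(im,(400,300))])])[...,::-1])
E
```

```text
20.55 [ 408.29396264 -395.44779523  239.65203329] 0.29813801051601607 [-0.09471819 -0.36695517 -0.10858993]
[(0.79, 300, 347), (0.73, 317, 342), (0.48, 126, 303)]
```

View pics/f.png

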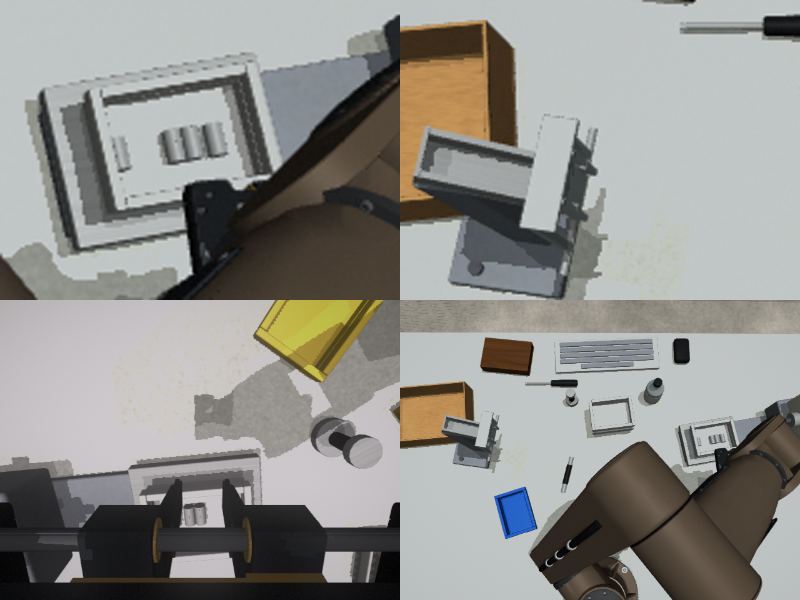

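The tray stands on the table with four rollers in it, at crop pixels (120,152), (170,145), (192,143) and (215,140). The gate is shut and the chute empty. I'll check centring numerically before handing in.

```bash
python3 - <<'E'
from h import *
P=env.calibration('top')
c=[ray(P,*p,95)[:2] for p in((464,202.2),(534.8,186.2),(475.2,249.8))]
print('centre',(c[1]+c[2])/2,np.linalg.norm(c[1]-c[0]),np.linalg.norm(c[2]-c[0]),np.degrees(np.arctan2(*(c[0]-c[1])[::-1])))
t=[ray(P,*p,40)[:2] for p in((446,201.1),(532.4,186.4),(461,264.4))]
print('table',(t[1]+t[2])/2)
E
```

```text
centre [ 531.81369795 -395.49719489] 161.2574113517918 106.75834321718106 103.02731939185186
table [ 527.99155948 -394.85872532]
```

Call:
{"op": "carry_out", "data": {"series": [[0,0.6,0.4,0],[0,0.9,0.4,0],[0.2,0.9,0.3,0],[0.3,0.9,0,0],[0.3,0.9,0,0]]}}

```text
t: 21.2
eef_pos: [452.9, -186.9, 293.1]
tcp_rot: [-3.141, 0.001, -3.065]
ft_force: [0.9, 0.3, -0.6]
opening: 0.298
grip_force: 0.0
```

Call:
{"op": "carry_out", "data": {"series": [[0.1,0.9,0,0],[0,0.9,0,0],[0,0.7,0,0],[0,0.4,0,0],[0,0,0,0]]}}

```text
t: 21.7
eef_pos: [457.4, -41.2, 292.6]
tcp_rot: [3.141, 0.001, -3.061]
ft_force: [0.2, -1.0, 0.9]
opening: 0.3
grip_force: 0.0
```

```bash
python3 - <<'E'
from h import *
from scipy.optimize import differential_evolution as de
P,im=snap('top','t9.png')
g=cv2.GaussianBlur(cv2.cvtColor(im,cv2.COLOR_RGB2GRAY).astype(np.float32),(0,0),1)
G=np.hypot(cv2.Sobel(g,5,1,0),cv2.Sobel(g,5,0,1))
def fit(rects,z,x0):
    def cost(p):
        th=np.radians(p[2]);u=np.array([np.cos(th),np.sin(th)]);v=np.array([-u[1],u[0]]);s=0
        for a,b in rects:
            k=np.linspace(-.95,.95,60)
            q=np.vstack([np.c_[k*a,k*0+b],np.c_[k*a,k*0-b],np.c_[k*0+a,k*b],np.c_[k*0-a,k*b]])
            w=np.array([proj(P,[*(p[:2]+m[0]*u+m[1]*v),z]) for m in q]).astype(np.float32)
            s-=np.minimum(cv2.remap(G,w[:,0].copy(),w[:,1].copy(),1),120).mean()
        return s
    r=de(cost,[(x0[0]-9,x0[0]+9),(x0[1]-9,x0[1]+9),(x0[2]-4,x0[2]+4)],maxiter=25,popsize=8,seed=1);return r.x.round(2),r.fun
print('tray',fit([(75,55),(65,45)],95,(529,-394,100)))
print('table',fit([(100,75)],40,(528,-394,100)))
print([(round(d['conf'],2),round(d['position'][1]*640),round(d['position'][0]*480)) for d in env.look_for('top','roller1')])
print(env.state()['eef_pos'],env.state()['t'])
E
```

```text
tray (array([ 521.48, -394.16,  101.17]), np.float64(-213.1700439453125))
table (array([ 531.16, -392.48,  100.26]), np.float64(-101.16803741455078))
[(0.56, 504, 221), (0.49, 514, 220), (0.42, 500, 224), (0.28, 138, 213)]
[457.33201752 -43.23122509 292.37389284] 21.8
```

The fit disagrees with the kinematics, and a 10 mm wall makes it ambiguous, so I check intensity profiles along the tray's axes.

```bash
python3 - <<'E'
from h import *
P=env.calibration('top');im=cv2.imread('pics/t9.png',0)
th=np.radians(100);u=np.array([np.cos(th),np.sin(th)]);v=np.array([-u[1],u[0]]);c=np.array([528,-394])
def prof(dirn,off,z,lo,hi,n=2):
    r=[]
    for s in range(lo,hi,n):
        k=[proj(P,[*(c+s*dirn+o*(u if dirn is v else v)),z]) for o in off]
        m=np.array(k,np.float32);r.append((s,int(cv2.remap(im,m[:,0].copy(),m[:,1].copy(),1).mean())))
    print(z,r)
prof(v,range(10,35,3),95,-80,-34);prof(v,range(10,35,3),95,34,80)
prof(u,range(-30,31,3),95,-90,-54);prof(u,range(-30,31,3),95,54,90)
prof(v,range(-90,-84,2),40,-90,-60);prof(v,range(-90,-84,2),40,60,90)
prof(v,range(84,90,2),40,-90,-60);prof(v,range(84,90,2),40,60,90)
E
```

```text
95 [(-80, 181), (-78, 181), (-76, 181), (-74, 181), (-72, 181), (-70, 181), (-68, 181), (-66, 176), (-64, 153), (-62, 161), (-60, 165), (-58, 153), (-56, 164), (-54, 180), (-52, 181), (-50, 181), (-48, 150), (-46, 78), (-44, 66), (-42, 69), (-40, 74), (-38, 120), (-36, 174)]
95 [(34, 181), (36, 181), (38, 181), (40, 181), (42, 168), (44, 169), (46, 181), (48, 181), (50, 181), (52, 147), (54, 76), (56, 73), (58, 78), (60, 105), (62, 145), (64, 148), (66, 157), (68, 169), (70, 170), (72, 169), (74, 168), (76, 168), (78, 129)]
95 [(-90, 129), (-88, 130), (-86, 129), (-84, 129), (-82, 130), (-80, 130), (-78, 129), (-76, 135), (-74, 162), (-72, 178), (-70, 180), (-68, 180), (-66, 165), (-64, 94), (-62, 59), (-60, 55), (-58, 58), (-56, 70)]
95 [(54, 172), (56, 160), (58, 161), (60, 167), (62, 168), (64, 156), (66, 158), (68, 178), (70, 181), (72, 181), (74, 164), (76, 94), (78, 60), (80, 54), (82, 53), (84, 61), (86, 75), (88, 85)]
40 [(-90, 180), (-88, 180), (-86, 181), (-84, 181), (-82, 181), (-80, 181), (-78, 157), (-76, 144), (-74, 159), (-72, 161), (-70, 159), (-68, 156), (-66, 164), (-64, 160), (-62, 155)]
40 [(60, 162), (62, 162), (64, 162), (66, 162), (68, 163), (70, 161), (72, 140), (74, 74), (76, 157), (78, 179), (80, 181), (82, 180), (84, 180), (86, 180), (88, 180)]
40 [(-90, 181), (-88, 181), (-86, 181), (-84, 181), (-82, 181), (-80, 181), (-78, 172), (-76, 151), (-74, 165), (-72, 166), (-70, 166), (-68, 167), (-66, 166), (-64, 167), (-62, 169)]
40 [(60, 174), (62, 173), (64, 171), (66, 171), (68, 172), (70, 174), (72, 136), (74, 74), (76, 88), (78, 143), (80, 174), (82, 175), (84, 180), (86, 181), (88, 181)]
```

The profiles put the rim at -57 to +52.5 and the table at -77 to +72.5, so both centres are at about -2.2 mm across the table. Along the table, the rim is centred at +0.2 mm. The tray is centred, so I hand in.

```bash
python3 -c "
from cell import env
print(env.job_done())"
```

```text
the job is handed in; nothing more can be done
None
```

The job is handed in at about 22 s on the robot's clock: the top tray sits centred and square on the measuring table with all four rollers in it, the dispenser gate is shut, and the other two trays, the gauges and the bottle were not touched.

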